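Wedge the rocking findings chest on a jeweller's bench

TASK

The little findings chest on the jeweller's bench rocks because the brass foot under its brass corner plate is too short. With the fingertips, push the wooden wedge, thin end first, along the bench under that short foot until it is snug and the chest no longer rocks, but not so far that it jacks the chest up or shoves it from its place. Test it by pressing down firmly on the brass corner plate, then leave it all with the wedge in place; lift neither wedge nor chest, and leave the jar, the mandrel and the dish alone.

Things in the scene. Friction and masses are not known exactly. Their poses are not given: they have to be found in the camera images.
- chest: Loose wooden findings chest, 0.6 to 1 kg, 150 mm (its x) by 200 mm (its y), lid 92 mm above the bench, underside 22 mm. Origin at bench level under its centre, z up. Drawer knobs stand out to x = 86 mm. Feet of 22 mm diameter at x = +-60, y = +-80 mm: three dark ones stand on the bench, the brass one at x = +60, y = -80 mm is short. A heavy drawer holds it level until it is touched.
- corner (a point): Centre line of the short foot, on the brass corner plate (40 mm square) on the lid, 93 mm above the bench. Press here to test: unwedged, 1 to 2 N rocks the chest down on to the short foot, 0.07 to 0.13 rad; 3 N or more tells.
- foot_root (a point): Centre line of the short brass foot where it enters the chest, 22 mm above the bench. The foot's flat underside hangs 7 to 12 mm above the bench, different each time.
- wedge: Loose beech wedge, 70 g, flat on the bench on the chest's -y side, thin end roughly towards the short foot. 130 mm long (x), 50 wide (y), origin at the centre of its underside. 2 mm thick at the thin end (x = +65 mm), rising evenly to 24 mm at the butt (x = -65 mm). It slides with under 1 N; the push stiffens to 2 to 4 N as it takes up under the foot; pushed on, the chest slides along with it.
- butt (a point): Middle of the wedge's butt face, 12 mm above the bench.
- toe (a point): Middle of the wedge's thin end, 1 mm above the bench.
- flux_jar: Amber jar with black lid, 56 mm diameter, 75 mm tall, standing loose by the work. Origin at the centre of its underside. Leave alone.
- mandrel: Steel ring mandrel, a tapered upright spike 110 mm tall on a round base of 60 mm diameter, loose. Origin at the centre of its underside. Leave alone.
- pickle_dish: White ceramic dish, 84 mm diameter, 28 mm tall, loose. Origin at the centre of its underside. Leave alone.
Mind the look-alikes: they are no part of the job. Leave any blue, pink or red look-alike of the wedge alone.

How it is judged:
By the outcome, as a careful person would: the job done as asked, in the order asked, and still so for the second after the job is handed in, with the robot touching nothing.
It also fails if it takes over 58 s, if anything falls off the work surface, if the arm or the gripper's body presses on something with over 40 N, if the wrist force passes 120 N, or if a joint passes its speed limit or range.

ROBOT

A 6-joint arm with a two-finger parallel gripper is mounted at the origin on the work surface. World frame = base frame: x ahead of the robot, y to its left, z up, the work surface at z = 0. Lengths are in m, angles in rad, forces in N, time in s.
With the tool pointing down it reaches from about 0.35 to 0.975 m from the base axis. Payload 4.9 kg.
Tool frame: the origin (TCP) lies at the very end of the fingers, on their centre line; the grasp point (between the pads) lies 19 mm behind it; z points along the fingers, y is the direction in which the jaws open and shut (so a half turn about z gives the same grasp; the last joint's range is limited). The gripper opens to 85 mm and grips with 20 to 120 N. Pads are 22 mm wide; open, the fingers measure 114 mm over their backs; the gripper's body (76 mm by 85 mm) begins 54 mm behind the grasp point. The pads swing forward as they close: fully open they stand 13 mm farther back than shut.
Start: joints at [1.179, 0.053, 1.613, -0, 1.476, -0.119], TCP at [0.168, 0.602, 0.231] pointing down, gripper open.
Joint ranges: [-3.01, 3.01], [-1.01, 2.22], [0.06, 2.58], [-1.02, 4.17], [0.09, 2.62], [-3.14, 3.14]. Speed limits (rad/s): [2.57, 2.57, 3.14, 3.14, 3.14, 3.14].

INTERFACE

Orientations are given as a unit quaternion [w, x, y, z].
In Python, from plant import state, eyes, job_done gives the robot as it stands.
- The arm moves only by the tool apply_moves, never from a script. Its argument "commands" is a list of rows, each an object with "linear": the shift along the tool's x, y, z in m, a list of three; "delta_rot": the turn, a rotation vector about the tool's x, y, z in degrees, a list of three; "fingers": the closure in counts, from 0 (fully open) to 255 (shut). In form: [{"linear": [x, y, z], "delta_rot": [wx, wy, wz], "fingers": fingers}, ...]. A call has exactly 8 rows; each row is the pose to reach, as a shift and turn from the pose commanded when the call began, along the tool's axes at that moment; what a row does not reach only later rows make up. A row lasts 1/10 s, in which the tool goes at most 50 mm and 8.59 degrees, less where a joint would pass 70% of its speed; a pose out of reach is approached as far as the arm can. A call with a gripper value outside its range is refused whole. The fingers move at their own pace and stop on an object; the grip force is fixed at half the most. Time passes only in rows, so rows that repeat a pose let the fingers close, or fill a call up. It gives the time, the measured TCP pose, the force and the opening at its end, in the units of the state.
- state(): the state, without advancing time (a new reading comes with each control period).
- eyes.grab_frame(name): name is "scene" or "top"; returns the picture (400x640x3 uint8, red, green, blue); there is no depth.
- eyes.camera_params(name): a dict with "fx", "fy", "cx", "cy" (pixels), "position" and "rotation" of the camera in the world. Camera axes: x right, y down, z forward; pixel columns grow to the right and rows downward; lengths in m; the calibration is good to about 2 mm. A picture is of the moment at which its call begins. camera_params takes no time and is no camera call.
- job_done(): hands the job in, once; it reports no verdict.
The state is a dict: "time": time; "joint_pos": joint angles; "joint_vel": joint speeds; "joint_efforts": joint torques, N m; "tool_pos": TCP position; "tool_rot": TCP orientation; "contact_force": force on the tool from outside, world axes, zero at the start; "ft_torque": the same for the moment, N m; "gripper_width": opening from 0.0 (shut) to 1.0 (fully open).
Only numpy, scipy, OpenCV 4.12 (cv2) and the standard library are available. Lean on these libraries where they do the work, as an engineer would, in place of code of your own. Each camera call takes 0.05 s, during which the arm holds its last target.

## Working session

There is one attempt and no reset: what is moved stays moved. The work goes in short steps, Python scripts to look and compute and a tool call to move; the robot and the scene stay as the last step left them, time stands still between calls to the robot, and variables do not carry over. Pictures are saved under pics/ and viewed, and the job is handed in when it is done.

Besides the shell and the picture viewer there is one more tool, called as a command line: name --argument value ..., lists and objects as JSON in quotes. apply_moves: Moves the arm, as the interface text tells. Its arguments: {"type":"object","properties":{"commands":{"type":"array","items":{"type":"object","properties":{"linear":{"type":"array","items":{"type":"number"}},"delta_rot":{"type":"array","items":{"type":"number"}},"fingers":{"type":"number"}}}}},"required":["commands"]}

```bash
mkdir -p pics; ls
python3 - <<'E'
from plant import state, eyes
import cv2
s=state();print(s)
for n in("scene","top"):
    im=eyes.grab_frame(n);cv2.imwrite(f"pics/{n}0.png",im[:,:,::-1]);p=eyes.camera_params(n);print(n,p)
E
```

```text
pics
{'time': 0.0, 'joint_pos': array([ 1.17897552e+00,  5.33285937e-02,  1.61425682e+00,  1.88904752e-05,
        1.47599305e+00, -1.18972372e-01]), 'joint_vel': array([-0.00026516, -0.00229482,  0.00130829,  0.00021644, -0.00070542,
        0.00045508]), 'joint_efforts': array([ 2.65446060e-04, -3.93687379e+01, -3.70172846e+01, -6.22465927e-05,
        7.20426717e-03,  4.79014631e-06]), 'tool_pos': array([0.16816772, 0.60132326, 0.23010274]), 'tool_rot': array([-2.59933364e-04,  1.36002262e-01,  9.90708029e-01, -9.58321779e-04]), 'contact_force': array([-0.38123593,  0.00812756, -0.25513039]), 'ft_torque': array([0.04847849, 0.01364175, 0.00688319]), 'gripper_width': 1.0002303737568063}
scene {'fx': 480.75859808379437, 'fy': 480.75859808379437, 'cx': 317.0321992880717, 'cy': 202.2516464425217, 'position': array([1.14397915, 0.49408888, 0.71881012]), 'rotation': array([-0.19046342,  0.39276253,  0.8160196 , -0.37891067])}
top {'fx': 476.5388999526189, 'fy': 476.5388999526189, 'cx': 320.1324137685162, 'cy': 197.89680286609678, 'position': array([0.34535281, 0.05074462, 1.04122255]), 'rotation': array([ 0.07319841, -0.69290456,  0.71285011, -0.07981222])}
```

View pics/scene0.png

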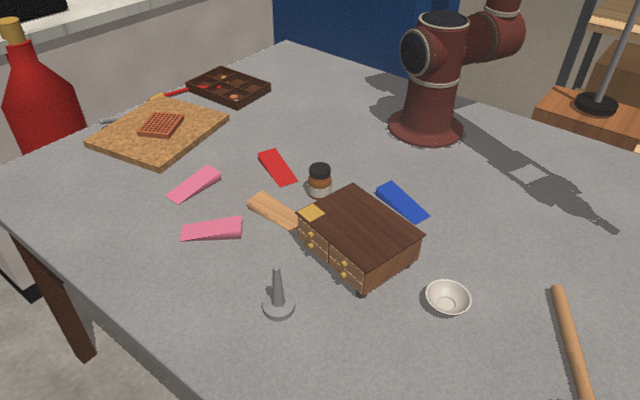

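View pics/top0.png

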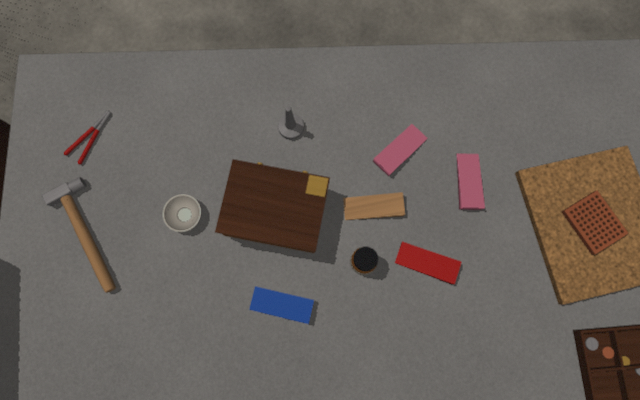

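The top view shows the chest at (273,205), its brass plate at (317,186) and the beech wedge at (375,207). The look-alikes are red (428,263), blue (283,305) and two pinks (401,150), (470,181). Only the beech-coloured one fits the description. I'll confirm it in a crop and measure.

```bash
cat > h.py <<'E'
import numpy as np,cv2
from scipy.spatial.transform import Rotation as R
from plant import state,eyes
def cam(n):
    p=eyes.camera_params(n);q=p['rotation'];return p,R.from_quat([q[1],q[2],q[3],q[0]]).as_matrix()
def ray(n,uv):
    p,M=cam(n);uv=np.atleast_2d(uv).astype(float)
    d=np.c_[(uv[:,0]-p['cx'])/p['fx'],(uv[:,1]-p['cy'])/p['fy'],np.ones(len(uv))]@M.T
    return p['position'],d
def onz(n,uv,z):
    o,d=ray(n,uv);z=np.asarray(z,float);return o+d*((z-o[2])/d[:,2])[:,None]
def proj(n,X):
    p,M=cam(n);c=(np.atleast_2d(X)-p['position'])@M;return np.c_[c[:,0]/c[:,2]*p['fx']+p['cx'],c[:,1]/c[:,2]*p['fy']+p['cy']]
E
python3 - <<'E'
from h import *
t=cv2.imread('pics/top0.png');s=cv2.imread('pics/scene0.png')
a=cv2.resize(t[140:270,200:430],None,fx=3.4,fy=3.4,interpolation=cv2.INTER_CUBIC)
cv2.imwrite('pics/c1.png',a)
b=cv2.resize(s[160:300,230:430],None,fx=4,fy=4,interpolation=cv2.INTER_CUBIC);cv2.imwrite('pics/c2.png',b)
hsv=cv2.cvtColor(t,cv2.COLOR_BGR2HSV)
for u,v in((375,207),(317,186),(260,200),(310,245)):print(hsv[v,u])
p,M=cam('top');print(M)
E
```

```text
[ 15 120 145]
[ 20 158 142]
[ 11 144  69]
[ 12 160  67]
[[-0.02905053 -0.97618992  0.21496348]
 [-0.99955843  0.02702656 -0.01234928]
 [ 0.00624552 -0.21522732 -0.97654401]]
```

View pics/c1.png

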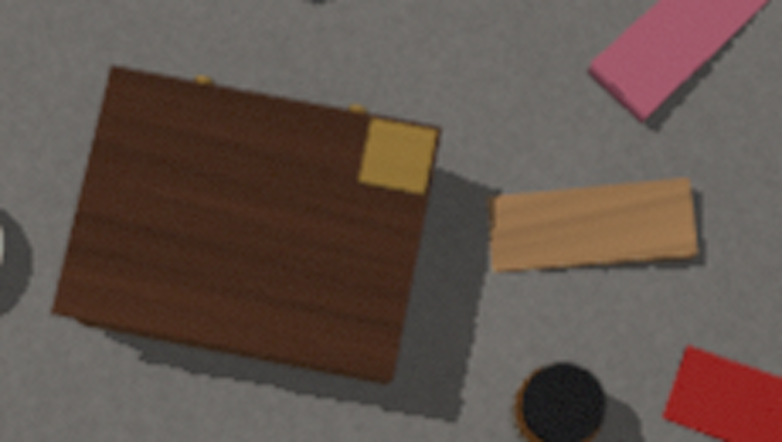

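View pics/c2.png

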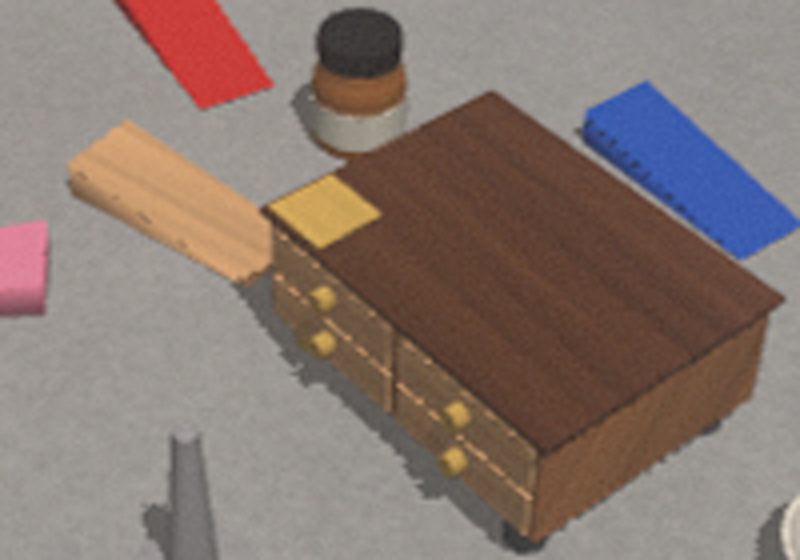

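The crop confirms it: the beech wedge has its thin end at crop (490,197)-(491,270), pointing at the plate, and its butt at (689,180)-(697,257). Next I'll compute poses.

Run:
```python
from h import *
t=cv2.imread('pics/top0.png');hsv=cv2.cvtColor(t,cv2.COLOR_BGR2HSV)
def rect(m,win):
    u0,v0,u1,v1=win;z=np.zeros_like(m);z[v0:v1,u0:u1]=m[v0:v1,u0:u1]
    c=max(cv2.findContours(z,cv2.RETR_EXTERNAL,cv2.CHAIN_APPROX_NONE)[0],key=cv2.contourArea)
    return c[:,0,:]
# wedge
w=rect(cv2.inRange(hsv,(8,70,60),(25,200,255)),(338,185,415,228))
q=cv2.boxPoints(cv2.minAreaRect(w));print('wedge box',q)
ap=cv2.approxPolyDP(w[:,None],4,True)[:,0];print(ap)
# manual from crop
cr=lambda u,v:np.array([(u+.5)/3.4-.5+200,(v+.5)/3.4-.5+140])
toe=onz('top',[cr(490,197),cr(491,270)],[.002,.002]);butt=onz('top',[cr(689,180),cr(697,257)],[.024,.024])
print('toe',toe,'butt',butt)
d=toe.mean(0)-butt.mean(0);print('len',np.linalg.norm(d[:2]),'yaw',np.degrees(np.arctan2(d[1],d[0])),np.linalg.norm(toe[0]-toe[1]),np.linalg.norm(butt[0]-butt[1]))
print('toe mid',toe.mean(0),'butt mid',butt.mean(0))
lid=onz('top',[cr(112,66),cr(440,127),cr(391,382),cr(53,314)],[.092]*4);print('lid',lid)
for i in range(4):
    e=lid[(i+1)%4]-lid[i];print(np.linalg.norm(e),np.degrees(np.arctan2(e[1],e[0])))
print('centre',lid.mean(0))
pl=onz('top',[cr(371,117),cr(438,128),cr(425,194),cr(358,183)],[.093]*4);print('plate',pl,pl.mean(0))
# scene check of lid
cs=lambda u,v:np.array([(u+.5)/4-.5+230,(v+.5)/4-.5+160])
l2=onz('scene',[cs(545,452),cs(263,210),cs(491,91),cs(784,298)],[.092]*4);print('scene lid',l2,l2.mean(0))
p2=onz('scene',[cs(320,249),cs(268,212),cs(331,175),cs(382,213)],[.093]*4);print(p2.mean(0))
b2=onz('scene',[cs(68,165),cs(127,122)],[.024]*2);print('scene butt',b2,b2.mean(0))
for n,uv,z in(('jar',cr(562,402),.075),):print(n,onz('top',[uv],[z]))
```

```text
wedge box [[342.63956 195.95432]
 [403.18777 191.62946]
 [404.90353 215.64975]
 [344.35532 219.97461]]
[[402 193]
 [343 198]
 [345 219]
 [403 215]]
toe [[ 0.57335792 -0.01519744  0.002     ]
 [ 0.52473048 -0.0139157   0.002     ]] butt [[ 0.57620231 -0.14263682  0.024     ]
 [ 0.52566516 -0.14440828  0.024     ]]
len 0.1289798199111952 yaw 90.83940415581462 0.0486443267690087 0.050568188963702985
toe mid [ 0.5490442  -0.01455657  0.002     ] butt mid [ 0.55093374 -0.14352255  0.024     ]
lid [[0.64179993 0.21789562 0.092     ]
 [0.59785321 0.01907939 0.092     ]
 [0.44441155 0.05285432 0.092     ]
 [0.49012479 0.25104944 0.092     ]]
0.20361534095812733 -102.46434680078723
0.1571148909598813 167.58625526468657
0.20339864361213572 77.01199679181713
0.15525631446265736 -12.330033898429287
centre [0.54354737 0.13521969 0.092     ]
plate [[0.60499368 0.06070168 0.093     ]
 [0.59699498 0.02034342 0.093     ]
 [0.55631257 0.02947991 0.093     ]
 [0.56418871 0.06948437 0.093     ]] [0.58062249 0.04500235 0.093     ]
scene lid [[0.64456618 0.21895717 0.092     ]
 [0.59950856 0.02077737 0.092     ]
 [0.44810562 0.05278222 0.092     ]
 [0.49246615 0.25311797 0.092     ]] [0.54616163 0.13640868 0.092     ]
[0.58197349 0.04636192 0.093     ]
scene butt [[ 0.58027072 -0.14092707  0.024     ]
 [ 0.53075884 -0.14205619  0.024     ]] [ 0.55551478 -0.14149163  0.024     ]
jar [[ 0.43142379 -0.04841148  0.075     ]]
```

Chest yaw is about -12.5°, and the short foot is at about (0.583, 0.0455). The wedge is at (0.552, -0.079) with yaw about 90.5°. It first needs a side nudge near its thin end to turn it about 10.5° onto a line through the foot. After that I can push the butt.

```bash
cat >> h.py <<'E'
def go(x,y,z,yaw):
    s=state();q=s['tool_rot'];M=R.from_quat([q[1],q[2],q[3],q[0]]).as_matrix()
    a=np.radians(yaw);T=np.array([[np.cos(a),np.sin(a),0],[np.sin(a),-np.cos(a),0],[0,0,-1]])
    r=R.from_matrix(M.T@T).as_rotvec(degrees=True)
    print('t',round(s['time'],2),'pos',s['tool_pos'].round(4),'yaw',np.degrees(np.arctan2(M[1,0],M[0,0])).round(2),'F',s['contact_force'].round(2),'w',round(s['gripper_width'],3))
    print('linear',(M.T@(np.array([x,y,z])-s['tool_pos'])).round(4),'rot',r.round(2))
E
python3 -c "
from h import *
go(.505,-.045,.2,80)"
```

```text
t 0.1 pos [0.1682 0.6014 0.2302] yaw 164.37 F [ 0.29 -0.61 -0.63] w 0.999
linear [-0.4985 -0.5317  0.031 ] rot [-9.000e-02  7.000e-02  8.437e+01]
```

apply_moves --commands '[{"linear": [-0.498,-0.532,0.03],"delta_rot": [0,0,84],"fingers": 255},{"linear": [-0.498,-0.532,0.03],"delta_rot": [0,0,84],"fingers": 255},{"linear": [-0.498,-0.532,0.03],"delta_rot": [0,0,84],"fingers": 255},{"linear": [-0.498,-0.532,0.03],"delta_rot": [0,0,84],"fingers": 255},{"linear": [-0.498,-0.532,0.03],"delta_rot": [0,0,84],"fingers": 255},{"linear": [-0.498,-0.532,0.03],"delta_rot": [0,0,84],"fingers": 255},{"linear": [-0.498,-0.532,0.03],"delta_rot": [0,0,84],"fingers": 255},{"linear": [-0.498,-0.532,0.03],"delta_rot": [0,0,84],"fingers": 255}]'

```text
time: 0.9
tool_pos: [0.353, 0.2454, 0.2144]
tool_rot: [0.0, 0.674, 0.739, 0.0]
contact_force: [1.6, 0.9, -0.7]
gripper_width: -0.003
```

```bash
python3 -c "
from h import *
go(.505,-.045,.2,80)"
```

```text
t 0.9 pos [0.353  0.2454 0.2144] yaw 95.29 F [ 1.62  0.92 -0.65] w -0.003
linear [-0.3032  0.1246  0.0144] rot [ 1.000e-02 -0.000e+00  1.529e+01]
```

apply_moves --commands '[{"linear": [-0.303,0.125,0.014],"delta_rot": [0,0,15.3],"fingers": 255},{"linear": [-0.303,0.125,0.014],"delta_rot": [0,0,15.3],"fingers": 255},{"linear": [-0.303,0.125,0.014],"delta_rot": [0,0,15.3],"fingers": 255},{"linear": [-0.303,0.125,0.014],"delta_rot": [0,0,15.3],"fingers": 255},{"linear": [-0.303,0.125,0.014],"delta_rot": [0,0,15.3],"fingers": 255},{"linear": [-0.303,0.125,0.014],"delta_rot": [0,0,15.3],"fingers": 255},{"linear": [-0.303,0.125,0.014],"delta_rot": [0,0,15.3],"fingers": 255},{"linear": [-0.303,0.125,0.014],"delta_rot": [0,0,15.3],"fingers": 255}]'

```text
time: 1.7
tool_pos: [0.5074, -0.045, 0.2]
tool_rot: [-0.0, 0.766, 0.643, -0.001]
contact_force: [-0.3, 1.0, 0.3]
gripper_width: -0.001
```

```bash
python3 -c "
from h import *
go(.495,-.045,.006,80)
im=eyes.grab_frame('scene');cv2.imwrite('pics/s1.png',im[:,:,::-1])"
```

```text
t 1.7 pos [ 0.5074 -0.045   0.2   ] yaw 80.05 F [-0.29  1.01  0.25] w -0.001
linear [-0.0021 -0.012   0.1941] rot [-0.07  0.04  0.05]
```

View pics/s1.png

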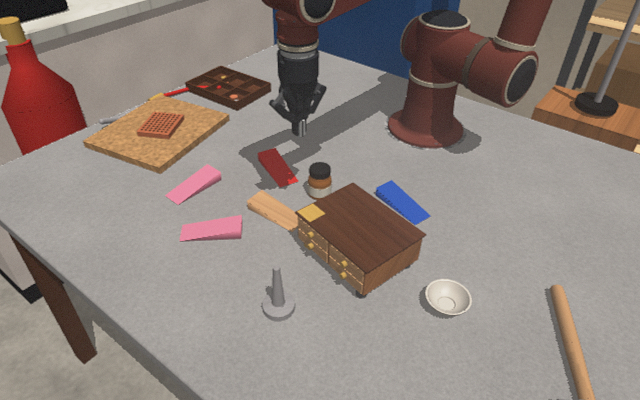

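The wide finger linkage would sit close to the jar in this orientation. For the side nudge I'll turn the jaw axis along y (tool yaw -12°).

```bash
python3 -c "
from h import *
go(.504,-.055,.06,-12)
go(.504,-.055,.004,-12)"
```

```text
t 1.75 pos [ 0.5068 -0.0433  0.2001] yaw 80.15 F [-0.49  1.38  0.84] w 0.001
linear [-0.0121 -0.0005  0.1401] rot [-9.000e-02  7.000e-02  9.215e+01]
t 1.75 pos [ 0.5068 -0.0433  0.2001] yaw 80.15 F [-0.49  1.38  0.84] w 0.001
linear [-0.0121 -0.0004  0.1961] rot [-9.000e-02  7.000e-02  9.215e+01]
```

apply_moves --commands '[{"linear": [-0.012,0,0.02],"delta_rot": [0,0,92],"fingers": 255},{"linear": [-0.012,0,0.05],"delta_rot": [0,0,92],"fingers": 255},{"linear": [-0.012,0,0.05],"delta_rot": [0,0,92],"fingers": 255},{"linear": [-0.012,0,0.05],"delta_rot": [0,0,92],"fingers": 255},{"linear": [-0.012,0,0.05],"delta_rot": [0,0,92],"fingers": 255},{"linear": [-0.012,0,0.05],"delta_rot": [0,0,92],"fingers": 255},{"linear": [-0.012,0,0.05],"delta_rot": [0,0,92],"fingers": 255},{"linear": [-0.012,0,0.05],"delta_rot": [0,0,92],"fingers": 255}]'

```text
time: 2.55
tool_pos: [0.5042, -0.0524, 0.1507]
tool_rot: [-0.0, 0.995, 0.099, -0.0]
contact_force: [0.2, 0.1, -0.0]
gripper_width: 0.002
```

```bash
python3 -c "
from h import *
go(.504,-.055,.05,-12)"
```

```text
t 2.55 pos [ 0.5042 -0.0524  0.1507] yaw 11.31 F [ 0.23  0.15 -0.05] w 0.002
linear [-0.0007  0.0026  0.1007] rot [-0.03  0.03 23.31]
```

apply_moves --commands '[{"linear": [0,0.002,0],"delta_rot": [0,0,23.3],"fingers": 255},{"linear": [0,0.002,0.02],"delta_rot": [0,0,23.3],"fingers": 255},{"linear": [0,0.002,0.06],"delta_rot": [0,0,23.3],"fingers": 255},{"linear": [0,0.002,0.1],"delta_rot": [0,0,23.3],"fingers": 255},{"linear": [0,0.002,0.1],"delta_rot": [0,0,23.3],"fingers": 255},{"linear": [0,0.002,0.1],"delta_rot": [0,0,23.3],"fingers": 255},{"linear": [0,0.002,0.1],"delta_rot": [0,0,23.3],"fingers": 255},{"linear": [0,0.002,0.1],"delta_rot": [0,0,23.3],"fingers": 255}]'

```text
time: 3.35
tool_pos: [0.5072, -0.0561, 0.0537]
tool_rot: [0.0, 0.995, -0.102, 0.002]
contact_force: [0.3, 0.4, -0.8]
gripper_width: 0.001
```

```bash
python3 -c "
from h import *
go(.504,-.055,.004,-12)
im=eyes.grab_frame('scene');cv2.imwrite('pics/s2.png',cv2.resize(im[100:300,180:480,::-1],None,fx=2.6,fy=2.6))
"
```

```text
t 3.35 pos [ 0.5072 -0.0561  0.0537] yaw -11.72 F [ 0.33  0.38 -0.85] w 0.001
linear [-0.0036 -0.0004  0.0497] rot [ 0.01 -0.28  0.28]
```

View pics/s2.png

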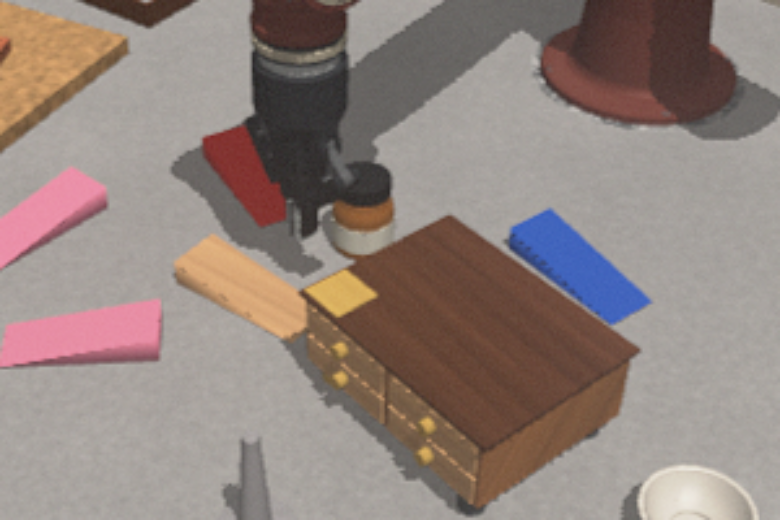

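The tip is clear of the jar (crop 362,210), beside the wedge. Descending and nudging.

apply_moves --commands '[{"linear": [-0.003,0,0.025],"delta_rot": [0,0,0],"fingers": 255},{"linear": [-0.003,0,0.045],"delta_rot": [0,0,0],"fingers": 255},{"linear": [-0.003,0,0.0495],"delta_rot": [0,0,0],"fingers": 255},{"linear": [-0.003,0,0.0495],"delta_rot": [0,0,0],"fingers": 255},{"linear": [0.001,0.001,0.0495],"delta_rot": [0,0,0],"fingers": 255},{"linear": [0.005,0.002,0.0495],"delta_rot": [0,0,0],"fingers": 255},{"linear": [0.009,0.003,0.0495],"delta_rot": [0,0,0],"fingers": 255},{"linear": [0.009,0.003,0.0495],"delta_rot": [0,0,0],"fingers": 255}]'

```text
time: 4.2
tool_pos: [0.5147, -0.0611, 0.0022]
tool_rot: [0.0, 0.995, -0.102, 0.001]
contact_force: [-0.3, 0.1, 0.8]
gripper_width: 0.0
```

```bash
python3 -c "
from h import *
go(.527,-.055,.004,-12)
im=eyes.grab_frame('top');cv2.imwrite('pics/t3.png',cv2.resize(im[130:280,200:440,::-1],None,fx=3.3,fy=3.3))
im=eyes.grab_frame('scene');cv2.imwrite('pics/s3.png',cv2.resize(im[140:290,200:440,::-1],None,fx=3.3,fy=3.3))
"
```

```text
t 4.2 pos [ 0.5147 -0.0611  0.0022] yaw -11.75 F [-0.26  0.07  0.76] w 0.0
linear [ 0.0109 -0.0084 -0.0018] rot [ 0.01 -0.1   0.25]
```

View pics/s3.png

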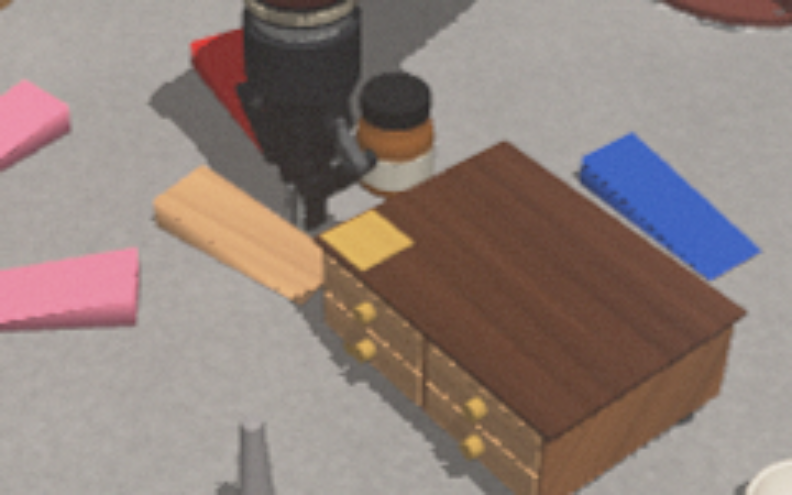

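View pics/t3.png

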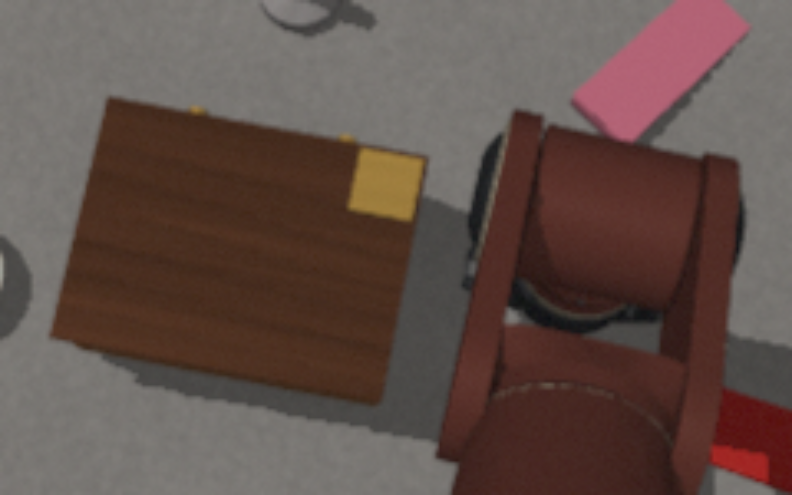

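apply_moves --commands '[{"linear": [0.001,-0.005,-0.0015],"delta_rot": [0,0,0],"fingers": 255},{"linear": [0.003,-0.006,-0.0015],"delta_rot": [0,0,0],"fingers": 255},{"linear": [0.005,-0.007,-0.0015],"delta_rot": [0,0,0],"fingers": 255},{"linear": [0.007,-0.008,-0.0015],"delta_rot": [0,0,0],"fingers": 255},{"linear": [0.009,-0.008,-0.0015],"delta_rot": [0,0,0],"fingers": 255},{"linear": [0.011,-0.008,-0.0015],"delta_rot": [0,0,0],"fingers": 255},{"linear": [0.012,-0.0085,-0.0015],"delta_rot": [0,0,0],"fingers": 255},{"linear": [0.012,-0.0085,-0.0015],"delta_rot": [0,0,0],"fingers": 255}]'

```text
time: 5.1
tool_pos: [0.5271, -0.0548, 0.0029]
tool_rot: [0.0, 0.995, -0.102, 0.0]
contact_force: [0.6, -0.3, -0.6]
gripper_width: -0.001
```

```bash
python3 -c "
from h import *
go(.527,-.055,.004,-12)
im=eyes.grab_frame('scene');cv2.imwrite('pics/s4.png',cv2.resize(im[140:290,200:440,::-1],None,fx=3.3,fy=3.3))
"
```

```text
t 5.1 pos [ 0.5271 -0.0548  0.0029] yaw -11.74 F [ 0.61 -0.32 -0.57] w -0.001
linear [-0.0001  0.0002 -0.0011] rot [ 0.   -0.01  0.26]
```

View pics/s4.png

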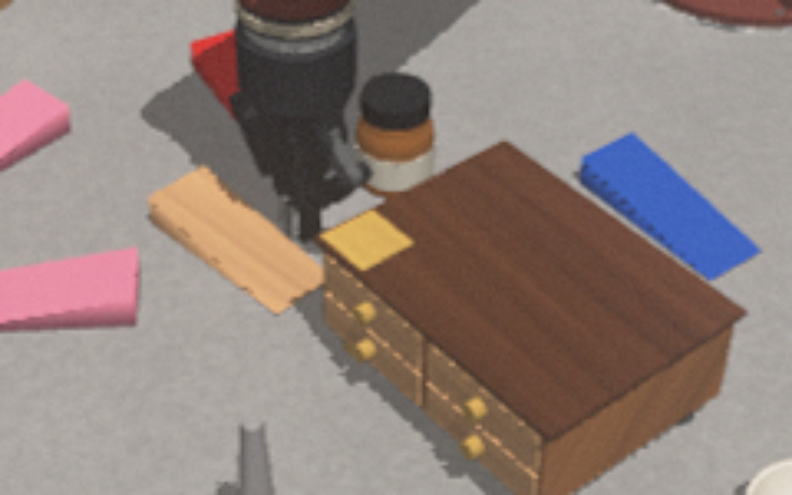

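The wedge has turned. I'll back off, rise and get behind the butt, then re-measure.

```bash
python3 -c "
from h import *
go(.535,-.23,.1,80)
"
```

```text
t 5.15 pos [ 0.527  -0.0548  0.0029] yaw -11.74 F [ 0.31  0.29 -0.36] w 0.0
linear [ 0.0435  0.17   -0.0971] rot [ 1.000e-02 -0.000e+00 -9.174e+01]
```

apply_moves --commands '[{"linear": [-0.008,0,0],"delta_rot": [0,0,0],"fingers": 255},{"linear": [-0.008,0,-0.04],"delta_rot": [0,0,0],"fingers": 255},{"linear": [-0.008,0,-0.09],"delta_rot": [0,0,0],"fingers": 255},{"linear": [0.02,0.05,-0.1],"delta_rot": [0,0,-8],"fingers": 255},{"linear": [0.045,0.1,-0.1],"delta_rot": [0,0,-16],"fingers": 255},{"linear": [0.045,0.15,-0.1],"delta_rot": [0,0,-24],"fingers": 255},{"linear": [0.045,0.17,-0.1],"delta_rot": [0,0,-32],"fingers": 255},{"linear": [0.045,0.17,-0.1],"delta_rot": [0,0,-40],"fingers": 255}]'

```text
time: 5.95
tool_pos: [0.5353, -0.2341, 0.1031]
tool_rot: [0.001, 0.97, 0.245, -0.0]
contact_force: [0.5, 0.0, 0.1]
gripper_width: 0.002
```

```bash
python3 -c "
from h import *
go(.535,-.23,.1,80)
im=eyes.grab_frame('scene');cv2.imwrite('pics/s5f.png',im[:,:,::-1]);cv2.imwrite('pics/s5.png',cv2.resize(im[170:270,220:360,::-1],None,fx=5.5,fy=5.5,interpolation=cv2.INTER_CUBIC))
im=eyes.grab_frame('top');cv2.imwrite('pics/t5f.png',im[:,:,::-1]);cv2.imwrite('pics/t5.png',cv2.resize(im[150:250,280:420,::-1],None,fx=5.5,fy=5.5,interpolation=cv2.INTER_CUBIC))
"
```

```text
t 5.95 pos [ 0.5353 -0.2341  0.1031] yaw 28.32 F [0.52 0.04 0.13] w 0.002
linear [ 0.0017 -0.0037  0.0031] rot [ 5.000e-02  6.000e-02 -5.168e+01]
```

View pics/s5.png

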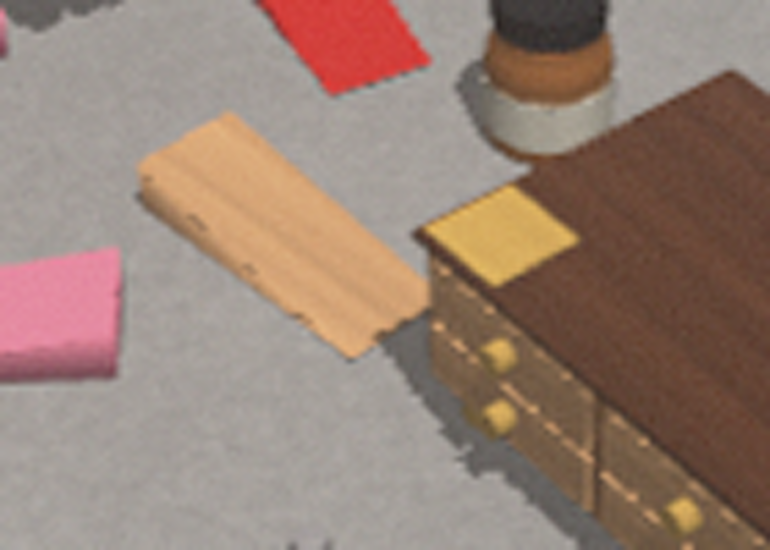

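View pics/t5.png

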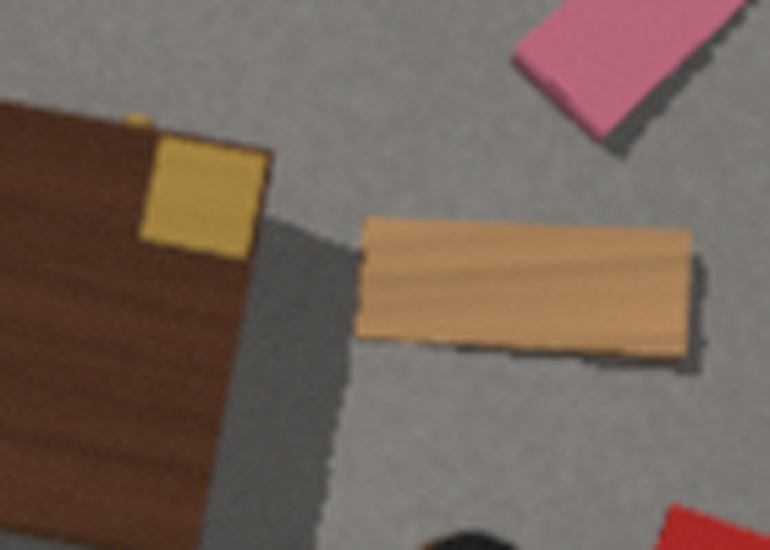

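```bash
cat > m.py <<'E'
from h import *
cr=lambda u,v:np.array([(u+.5)/5.5-.5+280,(v+.5)/5.5-.5+150])
cs=lambda u,v:np.array([(u+.5)/5.5-.5+220,(v+.5)/5.5-.5+170])
toe=onz('top',[cr(363,217),cr(356,338)],[.002]*2);butt=onz('top',[cr(692,231),cr(687,357)],[.024]*2)
print(toe,butt);d=(toe.mean(0)-butt.mean(0));print('top toe',toe.mean(0),'butt',butt.mean(0),np.linalg.norm(d[:2]),np.degrees(np.arctan2(d[1],d[0])))
f=onz('top',[cr(162,136),cr(270,153),cr(247,260),cr(139,239)],[.093]*4).mean(0)
b2=onz('scene',[cs(140,163),cs(231,111)],[.024]*2);t2=onz('scene',[cs(352,358)],[.002])
print('scene butt',b2,b2.mean(0),'toe corner',t2)
f2=onz('scene',[cs(420,232),cs(498,287),cs(580,240),cs(508,184)],[.093]*4).mean(0)
print('foot',f,f2)
E
python3 m.py
```

```text
[[ 0.59285546 -0.0200732   0.002     ]
 [ 0.54274438 -0.01521068  0.002     ]] [[ 0.57825711 -0.14962735  0.024     ]
 [ 0.52729379 -0.14419776  0.024     ]]
top toe [ 0.56779992 -0.01764194  0.002     ] butt [ 0.55277545 -0.14691256  0.024     ] 0.13014079477019289 83.37054697741205
scene butt [[ 0.57834237 -0.14782902  0.024     ]
 [ 0.52948093 -0.14257486  0.024     ]] [ 0.55391165 -0.14520194  0.024     ] toe corner [[ 0.59379129 -0.01907474  0.002     ]]
foot [0.58055966 0.04486665 0.093     ] [0.58164412 0.04563841 0.093     ]
```

Wedge yaw is now 83.4°. Its axis passes about 7 mm from the foot line, which a slightly angled push corrects. I'll turn the tool behind the butt with the fingers slightly apart for a wide pushing face.

```bash
python3 -c "
from h import *
go(.549,-.185,.1,82);go(.549,-.185,.007,82)
"
```

```text
t 6.05 pos [ 0.5355 -0.2311  0.1026] yaw 28.13 F [ 0.16 -0.35 -0.18] w 0.001
linear [ 0.0336 -0.0343  0.0026] rot [-4.000e-02 -0.000e+00 -5.387e+01]
t 6.05 pos [ 0.5355 -0.2311  0.1026] yaw 28.13 F [ 0.16 -0.35 -0.18] w 0.001
linear [ 0.0336 -0.0343  0.0956] rot [-4.000e-02 -0.000e+00 -5.387e+01]
```

apply_moves --commands '[{"linear": [0,0,0],"delta_rot": [0,0,-8],"fingers": 200},{"linear": [0,0,0],"delta_rot": [0,0,-16],"fingers": 200},{"linear": [0,0,0],"delta_rot": [0,0,-24],"fingers": 200},{"linear": [0.017,-0.017,0],"delta_rot": [0,0,-32],"fingers": 200},{"linear": [0.034,-0.034,0],"delta_rot": [0,0,-40],"fingers": 200},{"linear": [0.034,-0.034,0.03],"delta_rot": [0,0,-48],"fingers": 200},{"linear": [0.034,-0.034,0.06],"delta_rot": [0,0,-54],"fingers": 200},{"linear": [0.034,-0.034,0.06],"delta_rot": [0,0,-54],"fingers": 200}]'

```text
time: 6.85
tool_pos: [0.5464, -0.1813, 0.038]
tool_rot: [-0.004, 0.754, 0.657, -0.002]
contact_force: [-0.3, 0.3, -1.3]
gripper_width: 0.217
```

```bash
python3 -c "
from h import *
go(.549,-.18,.007,82)
"
```

```text
t 6.85 pos [ 0.5464 -0.1813  0.038 ] yaw 82.19 F [-0.29  0.26 -1.3 ] w 0.217
linear [0.0015 0.0027 0.031 ] rot [-0.53 -0.17  0.19]
```

apply_moves --commands '[{"linear": [0,0.003,0.02],"delta_rot": [0,0,0],"fingers": 200},{"linear": [0,0.003,0.03],"delta_rot": [0,0,0],"fingers": 200},{"linear": [0,0.003,0.03],"delta_rot": [0,0,0],"fingers": 200},{"linear": [0,0.003,0.03],"delta_rot": [0,0,0],"fingers": 200},{"linear": [0.005,0.003,0.03],"delta_rot": [0,0,0],"fingers": 200},{"linear": [0.01,0.003,0.03],"delta_rot": [0,0,0],"fingers": 200},{"linear": [0.015,0.003,0.03],"delta_rot": [0,0,0],"fingers": 200},{"linear": [0.02,0.003,0.03],"delta_rot": [0,0,0],"fingers": 200}]'

```text
time: 7.65
tool_pos: [0.5561, -0.1643, 0.0132]
tool_rot: [0.0, 0.753, 0.658, 0.0]
contact_force: [-0.2, -0.7, -0.0]
gripper_width: 0.213
```

```bash
python3 -c "
from h import *
go(.56,-.1,.007,82)
im=eyes.grab_frame('scene');cv2.imwrite('pics/s6.png',cv2.resize(im[140:290,200:440,::-1],None,fx=3.3,fy=3.3))
go(.56,-.1,.007,82)
"
```

```text
t 7.65 pos [ 0.5561 -0.1643  0.0132] yaw 82.26 F [-0.25 -0.7  -0.02] w 0.213
linear [ 0.0643 -0.0048  0.0062] rot [0.03 0.01 0.26]
t 7.7 pos [ 0.556  -0.1636  0.013 ] yaw 82.29 F [ 0.01  0.27 -0.39] w 0.213
linear [ 0.0636 -0.0046  0.006 ] rot [ 0.   -0.03  0.29]
```

View pics/s6.png

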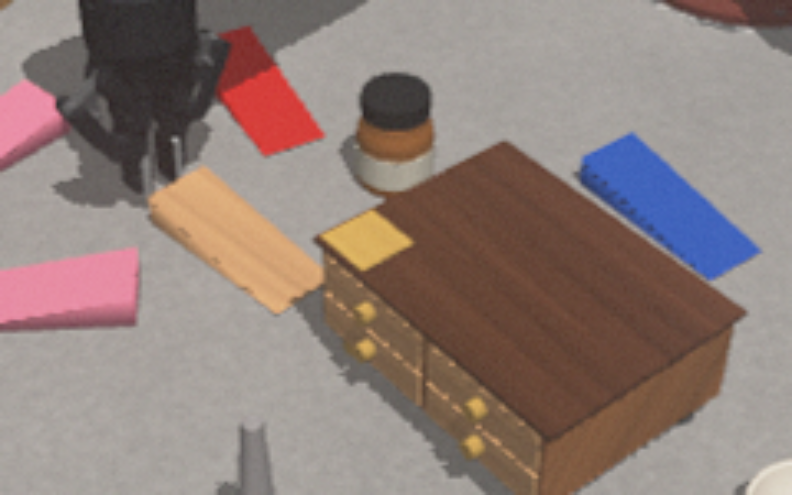

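apply_moves --commands '[{"linear": [0,0,0.005],"delta_rot": [0,0,0],"fingers": 200},{"linear": [0.006,0,0.005],"delta_rot": [0,0,0],"fingers": 200},{"linear": [0.012,0,0.005],"delta_rot": [0,0,0],"fingers": 200},{"linear": [0.019,0.0005,0.005],"delta_rot": [0,0,0],"fingers": 200},{"linear": [0.026,0.001,0.005],"delta_rot": [0,0,0],"fingers": 200},{"linear": [0.033,0.0015,0.005],"delta_rot": [0,0,0],"fingers": 200},{"linear": [0.04,0.002,0.005],"delta_rot": [0,0,0],"fingers": 200},{"linear": [0.045,0.002,0.005],"delta_rot": [0,0,0],"fingers": 200}]'

```text
time: 8.5
tool_pos: [0.5642, -0.1198, 0.0079]
tool_rot: [0.0, 0.753, 0.658, 0.0]
contact_force: [-0.7, -0.4, -0.1]
gripper_width: 0.216
```

```bash
python3 -c "
from h import *
go(.56,-.1,.007,82)
im=eyes.grab_frame('scene');cv2.imwrite('pics/s7.png',cv2.resize(im[170:270,220:360,::-1],None,fx=5.5,fy=5.5,interpolation=cv2.INTER_CUBIC))
im=eyes.grab_frame('top');cv2.imwrite('pics/t7.png',cv2.resize(im[150:250,280:420,::-1],None,fx=5.5,fy=5.5,interpolation=cv2.INTER_CUBIC))
go(.56,-.1,.007,82)
"
```

```text
t 8.5 pos [ 0.5642 -0.1198  0.0079] yaw 82.29 F [-0.7  -0.36 -0.07] w 0.216
linear [ 0.019  -0.0068  0.0009] rot [0.01 0.   0.29]
t 8.6 pos [ 0.564  -0.1198  0.0079] yaw 82.31 F [ 0.51 -0.16 -0.28] w 0.215
linear [ 0.019  -0.0066  0.0009] rot [-0.   -0.01  0.31]
```

View pics/s7.png

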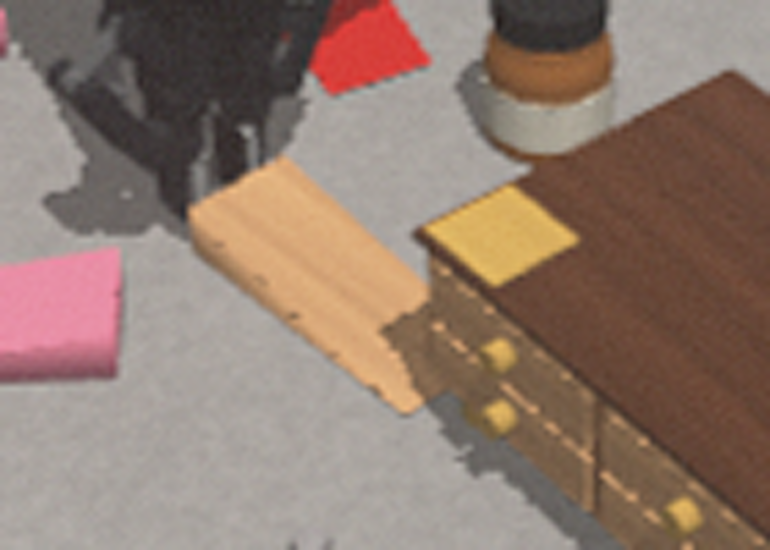

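View pics/t7.png

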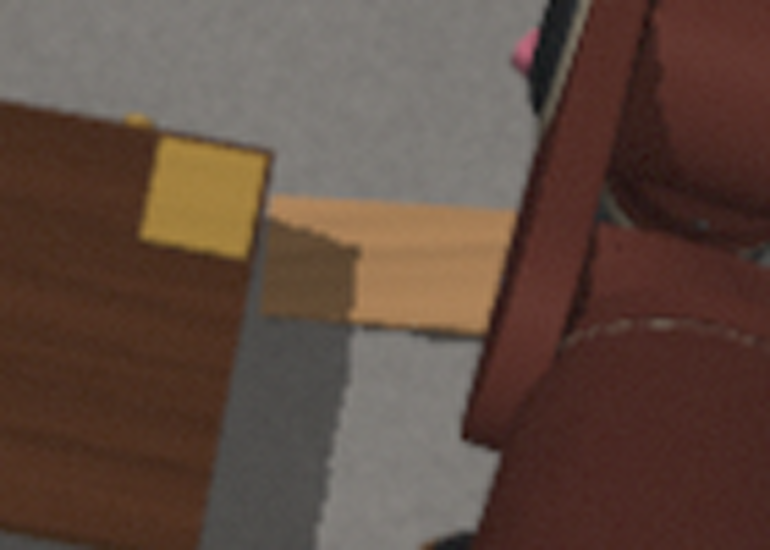

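```bash
python3 -c "
from h import *
cs=lambda u,v:np.array([(u+.5)/5.5-.5+220,(v+.5)/5.5-.5+170])
cr=lambda u,v:np.array([(u+.5)/5.5-.5+280,(v+.5)/5.5-.5+150])
b=onz('scene',[cs(190,210),cs(287,157)],[.024]*2);t=onz('scene',[cs(410,415)],[.002])
print(b,b.mean(0),t);d=t[0]-b[0];print(np.degrees(np.arctan2(d[1],d[0])),np.linalg.norm(d))
print(onz('top',[cr(270,196),cr(262,317)],[.004]*2), onz('top',[cr(515,211),cr(490,334)],[.018]*2))
"
```

```text
[[ 0.58692    -0.11108527  0.024     ]
 [ 0.53725194 -0.10356178  0.024     ]] [ 0.56208597 -0.10732352  0.024     ] [[0.60350892 0.01891124 0.002     ]]
82.72775824125193 0.13288447917216079
[[0.6022205  0.01761995 0.004     ]
 [0.55204054 0.02250282 0.004     ]] [[ 0.5898387  -0.08017291  0.018     ]
 [ 0.53983835 -0.06755614  0.018     ]]
```

The wedge is on line with the foot: its axis passes x≈0.582 and the foot is at about 0.582. I'll advance 34 mm, then go in small steps.

apply_moves --commands '[{"linear": [0.006,0,0],"delta_rot": [0,0,0],"fingers": 200},{"linear": [0.012,0,0],"delta_rot": [0,0,0],"fingers": 200},{"linear": [0.018,0,0],"delta_rot": [0,0,0],"fingers": 200},{"linear": [0.023,0,0],"delta_rot": [0,0,0],"fingers": 200},{"linear": [0.028,0,0],"delta_rot": [0,0,0],"fingers": 200},{"linear": [0.032,0,0],"delta_rot": [0,0,0],"fingers": 200},{"linear": [0.034,0,0],"delta_rot": [0,0,0],"fingers": 200},{"linear": [0.034,0,0],"delta_rot": [0,0,0],"fingers": 200}]'

```text
time: 9.4
tool_pos: [0.5685, -0.0864, 0.0077]
tool_rot: [-0.0, 0.753, 0.658, 0.0]
contact_force: [-0.5, -0.4, -0.5]
gripper_width: 0.214
```

```bash
python3 -c "
from h import *
go(.56,-.1,.007,82)
im=eyes.grab_frame('scene');cv2.imwrite('pics/s8.png',cv2.resize(im[170:270,220:360,::-1],None,fx=5.5,fy=5.5,interpolation=cv2.INTER_CUBIC))
go(.56,-.1,.007,82)
"
```

```text
t 9.4 pos [ 0.5685 -0.0864  0.0077] yaw 82.28 F [-0.53 -0.42 -0.52] w 0.214
linear [-0.0146 -0.0066  0.0007] rot [-0.01 -0.02  0.28]
t 9.45 pos [ 0.5684 -0.0866  0.0077] yaw 82.27 F [-0.3  -0.02  0.  ] w 0.216
linear [-0.0144 -0.0066  0.0007] rot [-0.01 -0.01  0.27]
```

View pics/s8.png

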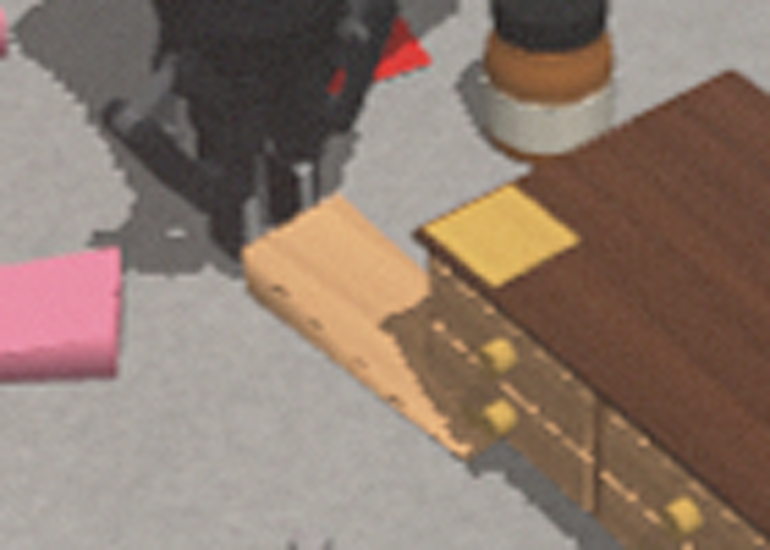

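apply_moves --commands '[{"linear": [0.001,0,0],"delta_rot": [0,0,0],"fingers": 200},{"linear": [0.002,0,0],"delta_rot": [0,0,0],"fingers": 200},{"linear": [0.003,0,0],"delta_rot": [0,0,0],"fingers": 200},{"linear": [0.004,0,0],"delta_rot": [0,0,0],"fingers": 200},{"linear": [0.005,0,0],"delta_rot": [0,0,0],"fingers": 200},{"linear": [0.006,0,0],"delta_rot": [0,0,0],"fingers": 200},{"linear": [0.007,0,0],"delta_rot": [0,0,0],"fingers": 200},{"linear": [0.008,0,0],"delta_rot": [0,0,0],"fingers": 200}]'

```text
time: 10.25
tool_pos: [0.5696, -0.0788, 0.0078]
tool_rot: [0.0, 0.753, 0.658, -0.0]
contact_force: [0.1, 0.8, 0.3]
gripper_width: 0.219
```

apply_moves --commands '[{"linear": [0.0005,0,0],"delta_rot": [0,0,0],"fingers": 200},{"linear": [0.001,0,0],"delta_rot": [0,0,0],"fingers": 200},{"linear": [0.0015,0,0],"delta_rot": [0,0,0],"fingers": 200},{"linear": [0.002,0,0],"delta_rot": [0,0,0],"fingers": 200},{"linear": [0.0025,0,0],"delta_rot": [0,0,0],"fingers": 200},{"linear": [0.003,0,0],"delta_rot": [0,0,0],"fingers": 200},{"linear": [0.0035,0,0],"delta_rot": [0,0,0],"fingers": 200},{"linear": [0.004,0,0],"delta_rot": [0,0,0],"fingers": 200}]'

```text
time: 11.05
tool_pos: [0.5702, -0.0749, 0.0079]
tool_rot: [0.0, 0.753, 0.658, 0.0]
contact_force: [-0.1, -0.3, 0.3]
gripper_width: 0.214
```

```bash
python3 -c "
from h import *
im=eyes.grab_frame('scene');cv2.imwrite('pics/s9.png',cv2.resize(im[170:270,220:360,::-1],None,fx=5.5,fy=5.5,interpolation=cv2.INTER_CUBIC))
go(.56,-.1,.007,82)
"
```

```text
t 11.1 pos [ 0.5701 -0.0748  0.0079] yaw 82.26 F [-0.57 -0.58 -0.31] w 0.214
linear [-0.0263 -0.0067  0.0009] rot [-0.   -0.    0.26]
```

View pics/s9.png

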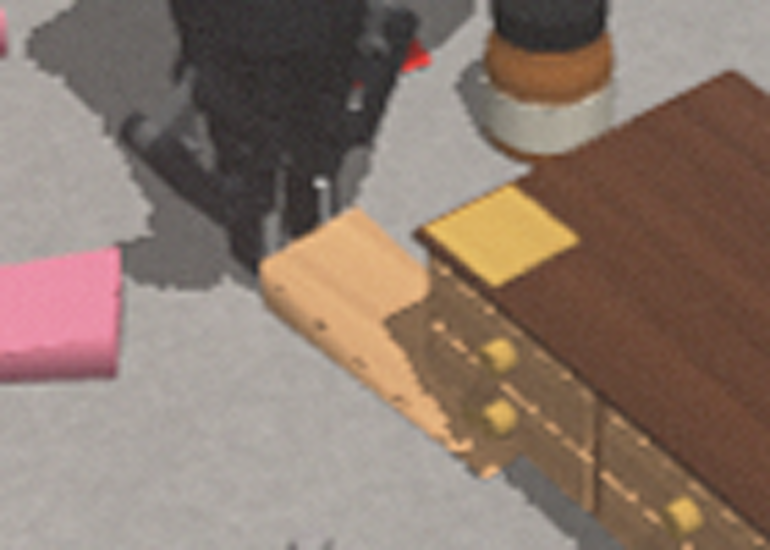

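apply_moves --commands '[{"linear": [0.0005,0,0],"delta_rot": [0,0,0],"fingers": 200},{"linear": [0.001,0,0],"delta_rot": [0,0,0],"fingers": 200},{"linear": [0.0015,0,0],"delta_rot": [0,0,0],"fingers": 200},{"linear": [0.002,0,0],"delta_rot": [0,0,0],"fingers": 200},{"linear": [0.0025,0,0],"delta_rot": [0,0,0],"fingers": 200},{"linear": [0.003,0,0],"delta_rot": [0,0,0],"fingers": 200},{"linear": [0.0035,0,0],"delta_rot": [0,0,0],"fingers": 200},{"linear": [0.004,0,0],"delta_rot": [0,0,0],"fingers": 200}]'

```text
time: 11.9
tool_pos: [0.5707, -0.0714, 0.0079]
tool_rot: [0.0, 0.753, 0.658, -0.0]
contact_force: [-0.4, -2.9, -0.7]
gripper_width: 0.217
```

```bash
python3 -c "
from h import *
go(.56,-.1,.007,82)
"
```

```text
t 11.9 pos [ 0.5707 -0.0714  0.0079] yaw 82.25 F [-0.42 -2.95 -0.73] w 0.217
linear [-0.0298 -0.0068  0.0009] rot [0.01 0.04 0.25]
```

The push has stiffened to 2.9 N. I'll check whether the chest has moved before going further.

```bash
cat > chk.py <<'E'
from h import *
import sys
n=sys.argv[1]
out=[]
for c in('top','scene'):
    im=eyes.grab_frame(c);cv2.imwrite(f'pics/{c}{n}.png',im[:,:,::-1])
    a=cv2.cvtColor(im,cv2.COLOR_RGB2GRAY).astype(np.float32)
    ref=cv2.cvtColor(cv2.imread(f'pics/{c}0.png'),cv2.COLOR_BGR2GRAY).astype(np.float32)
    wins={'top':[(222,165,305,235),(300,170,328,200)],'scene':[(330,200,420,280),(298,203,330,225)]}[c]
    for u0,v0,u1,v1 in wins:
        t=ref[v0:v1,u0:u1];r=cv2.phaseCorrelate(t,a[v0:v1,u0:u1],cv2.createHanningWindow((u1-u0,v1-v0),cv2.CV_32F));print(c,np.round(r[0],2),round(r[1],2))
    print('F',state()['contact_force'].round(2),state()['tool_pos'].round(4))
E
python3 chk.py 10
```

```text
top [-0.29  0.18] 0.75
top [-0.39  0.09] 1.0
F [-0.16 -3.64 -0.71] [ 0.5708 -0.0712  0.0079]
scene [0.31 0.19] 1.11
scene [0.31 0.25] 1.03
F [ 0.43 -4.19 -0.56] [ 0.5708 -0.0712  0.0079]
```

The push force is 3–4 N and the chest has moved only about 0.5 mm, so the wedge is snug. I'll back off and test-press the corner.

apply_moves --commands '[{"linear": [-0.004,0,0],"delta_rot": [0,0,0],"fingers": 200},{"linear": [-0.015,0,0],"delta_rot": [0,0,0],"fingers": 200},{"linear": [-0.03,0,0],"delta_rot": [0,0,0],"fingers": 200},{"linear": [-0.03,0,-0.03],"delta_rot": [0,0,0],"fingers": 200},{"linear": [-0.03,0,-0.07],"delta_rot": [0,0,0],"fingers": 200},{"linear": [-0.03,0,-0.11],"delta_rot": [0,0,0],"fingers": 255},{"linear": [-0.03,0,-0.14],"delta_rot": [0,0,0],"fingers": 255},{"linear": [-0.03,0,-0.14],"delta_rot": [0,0,0],"fingers": 255}]'

```text
time: 12.8
tool_pos: [0.57, -0.1027, 0.1544]
tool_rot: [0.005, 0.753, 0.657, 0.003]
contact_force: [0.2, -0.1, 1.0]
gripper_width: 0.002
```

```bash
python3 chk.py 11; python3 -c "
from h import *
go(.583,.045,.12,82)
"
```

```text
top [-0.21  0.01] 0.74
top [-0.4   0.14] 1.02
F [ 0.62  0.63 -0.23] [ 0.5684 -0.1021  0.1513]
scene [0.29 0.15] 1.11
scene [0.26 0.22] 1.04
F [ 0.12 -0.11 -0.98] [ 0.5669 -0.1016  0.1487]
t 12.9 pos [ 0.5669 -0.1016  0.1487] yaw 82.22 F [ 0.12 -0.11 -0.98] w 0.003
linear [ 0.1474 -0.004   0.0287] rot [0.1  0.01 0.22]
```

apply_moves --commands '[{"linear": [0.04,0,0],"delta_rot": [0,0,0],"fingers": 255},{"linear": [0.08,0,0],"delta_rot": [0,0,0],"fingers": 255},{"linear": [0.12,-0.003,0],"delta_rot": [0,0,0],"fingers": 255},{"linear": [0.147,-0.004,0.01],"delta_rot": [0,0,0],"fingers": 255},{"linear": [0.147,-0.004,0.03],"delta_rot": [0,0,0],"fingers": 255},{"linear": [0.147,-0.004,0.04],"delta_rot": [0,0,0],"fingers": 255},{"linear": [0.147,-0.004,0.04],"delta_rot": [0,0,0],"fingers": 255},{"linear": [0.147,-0.004,0.04],"delta_rot": [0,0,0],"fingers": 255}]'

```text
time: 13.7
tool_pos: [0.5819, 0.0448, 0.107]
tool_rot: [-0.001, 0.754, 0.657, -0.001]
contact_force: [0.2, 0.3, 0.9]
gripper_width: -0.003
```

```bash
python3 -c "
from h import *
go(.583,.045,.094,82)
im=eyes.grab_frame('scene');cv2.imwrite('pics/s12.png',cv2.resize(im[140:290,200:440,::-1],None,fx=3.3,fy=3.3))
"
```

```text
t 13.7 pos [0.5819 0.0448 0.107 ] yaw 82.2 F [0.18 0.32 0.86] w -0.003
linear [0.0004 0.001  0.013 ] rot [-0.11  0.01  0.2 ]
```

View pics/s12.png

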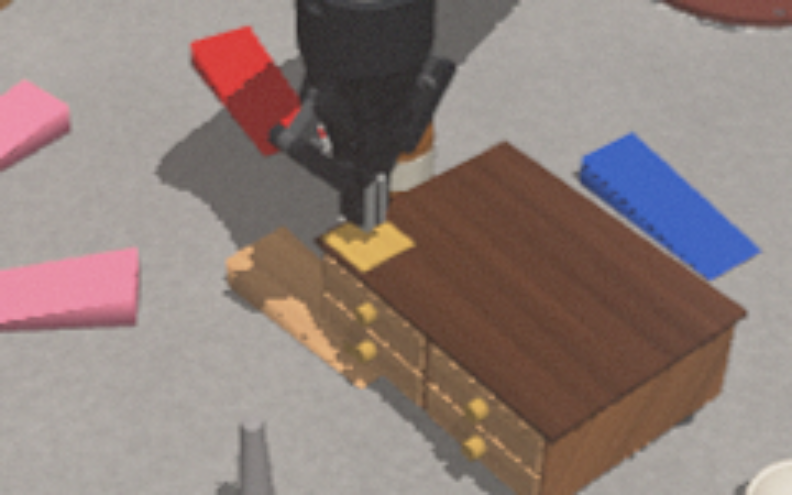

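apply_moves --commands '[{"linear": [0,0.001,0.006],"delta_rot": [0,0,0],"fingers": 255},{"linear": [0,0.001,0.01],"delta_rot": [0,0,0],"fingers": 255},{"linear": [0,0.001,0.011],"delta_rot": [0,0,0],"fingers": 255},{"linear": [0,0.001,0.012],"delta_rot": [0,0,0],"fingers": 255},{"linear": [0,0.001,0.0125],"delta_rot": [0,0,0],"fingers": 255},{"linear": [0,0.001,0.013],"delta_rot": [0,0,0],"fingers": 255},{"linear": [0,0.001,0.0135],"delta_rot": [0,0,0],"fingers": 255},{"linear": [0,0.001,0.0135],"delta_rot": [0,0,0],"fingers": 255}]'

```text
time: 14.55
tool_pos: [0.5834, 0.0454, 0.0943]
tool_rot: [-0.0, 0.753, 0.658, -0.0]
contact_force: [-0.2, 0.2, -0.4]
gripper_width: 0.005
```

```bash
python3 chk.py 13
```

```text
top [-0.8   0.52] 0.29
top [-5.14 -1.55] 0.21
F [ 0.6  -0.1   0.32] [0.5835 0.0454 0.0944]
scene [0.34 0.16] 1.12
scene [ 0.61 -0.02] 0.58
F [-0.17 -0.69 -0.54] [0.5835 0.0454 0.0944]
```

apply_moves --commands '[{"linear": [0,0,0.0003],"delta_rot": [0,0,0],"fingers": 255},{"linear": [0,0,0.0006],"delta_rot": [0,0,0],"fingers": 255},{"linear": [0,0,0.0009],"delta_rot": [0,0,0],"fingers": 255},{"linear": [0,0,0.0012],"delta_rot": [0,0,0],"fingers": 255},{"linear": [0,0,0.0015],"delta_rot": [0,0,0],"fingers": 255},{"linear": [0,0,0.0018],"delta_rot": [0,0,0],"fingers": 255},{"linear": [0,0,0.002],"delta_rot": [0,0,0],"fingers": 255},{"linear": [0,0,0.002],"delta_rot": [0,0,0],"fingers": 255}]'

```text
time: 15.45
tool_pos: [0.5836, 0.0453, 0.0934]
tool_rot: [0.0, 0.753, 0.658, -0.0]
contact_force: [-3.9, -0.8, 7.1]
gripper_width: -0.004
```

```bash
python3 chk.py 14
```

```text
top [-0.76  0.52] 0.26
top [-0.92 -0.76] 0.36
F [-3.82 -0.46  6.03] [0.5836 0.0453 0.0934]
scene [0.14 0.25] 1.12
scene [-0.28  0.3 ] 0.81
F [-3.46  0.04  6.43] [0.5836 0.0453 0.0934]
```

6.5 N holds with the tip still at z≈0.0934, so there is no rocking. I'll press somewhat more firmly and see whether the height stays.

apply_moves --commands '[{"linear": [0,-0.0004,0.0002],"delta_rot": [0,0,0],"fingers": 255},{"linear": [0,-0.0004,0.0004],"delta_rot": [0,0,0],"fingers": 255},{"linear": [0,-0.0004,0.0006],"delta_rot": [0,0,0],"fingers": 255},{"linear": [0,-0.0004,0.0008],"delta_rot": [0,0,0],"fingers": 255},{"linear": [0,-0.0004,0.001],"delta_rot": [0,0,0],"fingers": 255},{"linear": [0,-0.0004,0.001],"delta_rot": [0,0,0],"fingers": 255},{"linear": [0,-0.0004,0.001],"delta_rot": [0,0,0],"fingers": 255},{"linear": [0,-0.0004,0.001],"delta_rot": [0,0,0],"fingers": 255}]'

```text
time: 16.35
tool_pos: [0.5837, 0.0453, 0.0933]
tool_rot: [0.001, 0.753, 0.658, 0.0]
contact_force: [-4.2, -0.4, 10.1]
gripper_width: -0.001
```

```bash
python3 chk.py 15
```

```text
top [-0.28  0.21] 0.32
top [-0.43 -1.09] 0.3
F [-4.66  0.47 10.07] [0.5837 0.0453 0.0933]
scene [0.28 0.11] 1.1
scene [-0.19  0.38] 0.86
F [-4.22 -0.44  9.26] [0.5837 0.0453 0.0934]
```

10 N moved it by less than 0.1 mm. Lifting straight off and moving clear for a final look.

apply_moves --commands '[{"linear": [0,0,-0.005],"delta_rot": [0,0,0],"fingers": 255},{"linear": [0,0,-0.02],"delta_rot": [0,0,0],"fingers": 255},{"linear": [0,0,-0.06],"delta_rot": [0,0,0],"fingers": 255},{"linear": [-0.04,0,-0.1],"delta_rot": [0,0,0],"fingers": 255},{"linear": [-0.09,0,-0.12],"delta_rot": [0,0,0],"fingers": 255},{"linear": [-0.14,0,-0.12],"delta_rot": [0,0,0],"fingers": 255},{"linear": [-0.19,0,-0.12],"delta_rot": [0,0,0],"fingers": 255},{"linear": [-0.22,0,-0.12],"delta_rot": [0,0,0],"fingers": 255}]'

```text
time: 17.25
tool_pos: [0.5532, -0.1751, 0.2129]
tool_rot: [0.001, 0.754, 0.657, 0.0]
contact_force: [0.5, -0.2, -0.3]
gripper_width: 0.002
```

```bash
python3 chk.py 16; python3 -c "
from h import *
a=cv2.imread('pics/top16.png')[120:280,180:430];b=cv2.imread('pics/scene16.png')[150:310,230:480]
cv2.imwrite('pics/fin.png',cv2.resize(np.vstack([a,b]),None,fx=1.85,fy=1.85,interpolation=cv2.INTER_CUBIC))"
```

```text
top [-0.16  0.01] 0.72
top [-0.4   0.07] 1.08
F [-1.23 -4.47 -0.3 ] [ 0.5524 -0.18    0.2126]
scene [0.33 0.1 ] 1.12
scene [0.37 0.36] 1.03
F [-0.58  0.67 -0.7 ] [ 0.5528 -0.1768  0.2123]
```

View pics/fin.png

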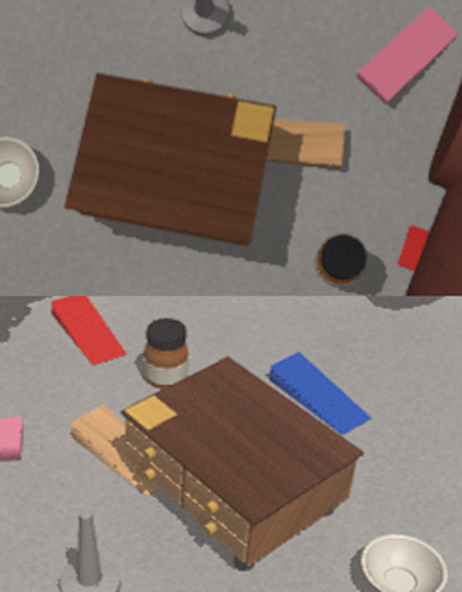

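The wedge sits under the plate corner (fin.png: wedge at 310,143, plate at 252,121). The chest and the other objects are where they were.

```bash
python3 -c "
from plant import *
print(job_done())"
```

```text
the job is handed in; nothing more can be done
None
```

The wedge is in place under the short brass foot, and the chest no longer rocks. I've handed the job in at about 17 s of the 58 s allowed.

- **Push:** I nudged the wedge's side near its thin end to line it up with the foot. I then pushed the butt with the fingertips until the force rose from under 1 N to 3–4 N, and stopped there.
- **Press test:** Pressing on the brass corner plate at about 6.5 N and then about 10 N left the tip at z = 0.0933–0.0934 m. It sank about 0.1 mm or less between the two presses.
- **Final pictures:** The chest has shifted only about 0.3–0.4 px, roughly 0.5–0.8 mm. The jar, mandrel, dish and coloured wedges look unmoved, and the arm is touching nothing.
- **Checks that disagreed:**
  - The press also showed a sideways reading of about 4 N along -x, but the chest did not move noticeably.
  - One reading of -4.5 N after I moved clear came as the arm was braking.
  - The chest-shift check on the top view was unreliable while the arm covered the plate.

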